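Change the cells in the two-bay battery caddy and bar it down

TASK

Lift the two-bay caddy from between the posts and tip the black spent cells out of its orange spout bay into the steel bowl, without losing the green cells from its blue bay, and pick up any spent cell that misses the bowl. Stand the caddy back between the posts as it was, spout towards you, and put all the new green cells that stand on the trunk lid into the emptied orange bay. Last, lay the bar across the two posts, down in both notches and about centred, over the caddy's handle; leave everything else where it is.

Things in the scene. Friction and masses are not known exactly. Their poses are not given: they have to be found in the camera images.
- caddy: Two-bay plastic battery caddy, 0.3 kg empty, 200 mm long (x), 144 mm wide (y). Origin under the divider that parts its bays at x = 0; z up. Orange spout bay at -x, closed blue bay at +x. Floor 4 mm, side walls 4 mm thick and 44 mm high, inner width 136 mm. Starts standing on the lid between the posts, axes along rack's. Tip it by lowering the -x end some 40 to 55 degrees
- handle (a point): Grip point of the caddy's white handle tab, at (0, 0, 65) mm in the caddy's frame. The tab is the raised middle of the divider: 10 mm thick (x -5 to 5), 80 mm wide (y -40 to 40), top at z = 80 mm. The divider beside it is 44 mm high. Pinch it across its thickness, along the caddy's x
- spout (a point): Middle of the spout's edge, at (-116, 0, 22) mm in the caddy's frame; axes as the caddy's. The end of the orange bay has no wall: from x = -78 mm a ramp rises at 25 degrees to this edge, over which lying cells roll out when this end is lowered by more than that
- bay (a point): Middle of the orange spout bay, 17 mm over its flat floor (x -78 to -5 mm, y -68 to 68 mm), at (-42, 0, 21) mm in the caddy's frame. Up to three cells can stand there in a row along y
- blue_bay (a point): Middle of the closed blue bay, 17 mm over its floor (x 5 to 80 mm), at (42, 0, 21) mm in the caddy's frame. When the spout end is lowered the cells here roll against the divider and stay
- rack: Two fixed dark steel posts. Origin on the lid midway between them, x across, y from post to post. Post centres at y = +-98 mm, each 44 (x) by 34 mm (y), inner faces at y = +-81 mm. Each top has a notch open along y: floor at z = 90 mm, walls at x = +-13 mm, post tops at 104 mm. The caddy stands between them, origin on this one, spout towards -x (the robot)
- bar: Retaining bar: square aluminium bar with red ends, 270 x 22 x 22 mm, 0.2 kg. Origin at its middle, x along it. Lies on the trunk lid at the start; in the notches its middle is at z = 101 mm, 10 mm over the caddy's handle
- bowl: Stainless steel bowl, loose, 0.4 kg. Origin at the centre of its underside. Rim 210 mm across, 75 mm high
- spent1: Spent cell, black with a red band; D-size battery, a cylinder 34 mm across and 61 mm long, about 100 g; origin at its middle, its own y axis along the cylinder. Starts lying in the spout bay; may be absent
- spent2: Spent cell, black with a red band; D-size battery, a cylinder 34 mm across and 61 mm long, about 100 g; origin at its middle, its own y axis along the cylinder. Starts lying in the spout bay; may be absent
- spent3: Spent cell, black with a red band; D-size battery, a cylinder 34 mm across and 61 mm long, about 100 g; origin at its middle, its own y axis along the cylinder. Starts lying in the spout bay; may be absent
- kept1: Good cell, green with a copper band; D-size battery, a cylinder 34 mm across and 61 mm long, about 100 g; origin at its middle, its own y axis along the cylinder. Lies in the blue bay
- kept2: Good cell, green with a copper band; D-size battery, a cylinder 34 mm across and 61 mm long, about 100 g; origin at its middle, its own y axis along the cylinder. Lies in the blue bay
- new1: New cell, green with a copper band; D-size battery, a cylinder 34 mm across and 61 mm long, about 100 g; origin at its middle, its own z axis along the cylinder. Starts standing on end on the trunk lid beyond the bowl; may be absent
- new2: New cell, green with a copper band; D-size battery, a cylinder 34 mm across and 61 mm long, about 100 g; origin at its middle, its own z axis along the cylinder. Starts standing on end on the trunk lid beyond the bowl; may be absent
- new3: New cell, green with a copper band; D-size battery, a cylinder 34 mm across and 61 mm long, about 100 g; origin at its middle, its own z axis along the cylinder. Starts standing on end on the trunk lid beyond the bowl; may be absent
- lantern: White plastic lantern, 100 mm across, 180 mm high, bystander; origin under its centre
- torch: Yellow plastic torch lying along its x, 170 mm long, 54 mm thick, bystander; origin on its axis
- cup: White ceramic cup, upside down, 84 mm across, 88 mm high, bystander; origin under its centre
There are look-alikes about, which are no part of the job. Leave any purple look-alike of the new2 alone.

How it is judged:
By the outcome, as a careful person would: the job done as asked, in the order asked, and still so for the second after the job is handed in, with the robot touching nothing.
Of spent1, spent2, spent3 only 2 to 3 are there at a start; the rules pass over those that are not, and their reading is None.
Of new1, new2, new3 only 2 to 3 are there at a start; the rules pass over those that are not, and their reading is None.
At some moment in a run one of bar, bowl may be knocked a few centimetres aside while the robot is not near it.
It also fails if it takes over 200 s, if anything falls off the work surface, if the arm or the gripper's body presses on something with over 40 N, if the wrist force passes 120 N, or if a joint passes its speed limit or range.

ROBOT

A 7-joint arm with a two-finger parallel gripper is mounted at the origin on the work surface. World frame = base frame: x ahead of the robot, y to its left, z up, the work surface at z = 0. Lengths are in m, angles in rad, forces in N, time in s.
With the tool pointing down it reaches from about 0.375 to 0.925 m from the base axis. Payload 3.1 kg.
Tool frame: the origin (TCP) lies between the finger pads; the fingertips stand 19 mm ahead of it and the grasp point (between the pads) is the TCP; z points along the fingers, y is the line along which they close (so a half turn about z gives the same grasp; the last joint's range is limited). The gripper opens to 85 mm and grips with 20 to 120 N. Pads are 22 mm wide; open, the fingers measure 114 mm over their backs; the gripper's body (76 mm by 85 mm) begins 54 mm behind the grasp point. The pads swing forward as they close: fully open they stand 13 mm farther back than shut.
Start: joints at [1.244, 0.383, 0.044, 1.598, -0.018, 1.161, -0.05], TCP at [0.147, -0.633, 0.25] pointing down, gripper open.
Joint ranges: [-2.61, 2.61], [-0.41, 2.15], [-1.48, 1.57], [0, 2.5], [-1.57, 4.71], [0.05, 1.97], [-2.85, 2.85]. Speed limits (rad/s): [2.79, 2.79, 3.14, 3.14, 3.14, 3.14, 3.14].

INTERFACE

Orientations are given as a unit quaternion [x, y, z, w].
In Python, from bench import move_ptp, movel, move_j, move_gripper, pause, inverse_kinematics, read_camera, camera_params, MotionError, sign_off, look_for, tip_of, read_time_s, read_qpos, read_joint_vel, read_effort, read_eef_pos, read_tcp_rot, read_ft_force, read_ft_torque, read_finger_gap, read_grasp_force gives the robot as it stands. Calls block until the motion is done:
- move_ptp(position, orientation): joint-space move of the TCP to a pose.
- movel(position, orientation=None, speed=0.15): straight line of the TCP; orientation=None keeps the orientation; speed is the mean speed in m/s.
- move_j(angles): joint-space move.
- move_gripper(opening, effort=None): finger opening in m; effort is the grip in N (None keeps the last); returns when the fingers have stopped.
- pause(seconds).
- inverse_kinematics(position, orientation): joint angles nearest the present ones, or None.
- read_camera(name): name is "scene" or "top" or "wrist"; returns the picture (420x560x3 uint8, red, green, blue); there is no depth.
- camera_params(name): a dict with "K" (3x3 intrinsics, pixels), "camera_from_world" (4x4, takes a point from world to camera coordinates). Camera axes: x right, y down, z forward; pixel columns grow to the right and rows downward; lengths in m; the calibration is good to about 2 mm. A picture is of the moment at which its call begins: read the wrist's pose just before it. camera_params takes no time and is no camera call; for the wrist camera it gives the pose at the moment of the call.
A pose or a line that the arm cannot do raises MotionError and nothing moves.
- sign_off(): hands the job in; it is judged then, once.
Trained networks look in the newest picture that a camera, given by its name, has taken for a name from the list of things; names that differ only in an ending like _2 or _b are one class to them, and where a whole thing is asked for, a point or a joint stands for the part that bears it (a point fixed in the world has none). Each returns a list of dicts, best first, with "confidence" (0 to 1); they miss things now and then, are a little off and sometimes report something else, mostly with a low value. They report only what shows in the picture. A call takes as long as a camera call. They do not tell look-alikes from the thing itself.
- look_for(camera, name): "at" ([column, row] in pixels, amid what is visible of it).
- tip_of(camera, name): "at" ([column, row] in pixels: a listed point, or the origin of a listed thing).
Readings, each from a call of its own:
- read_time_s(): time.
- read_qpos(): joint angles.
- read_joint_vel(): joint speeds.
- read_effort(): joint torques, N m.
- read_eef_pos(): TCP position.
- read_tcp_rot(): TCP orientation.
- read_ft_force(): force on the tool from outside, world axes, zero at the start.
- read_ft_torque(): the same for the moment, N m.
- read_finger_gap(): finger opening in m.
- read_grasp_force(): force on a finger pad.
Only numpy, scipy, OpenCV 4.12 (cv2) and the standard library are available. Lean on these libraries where they do the work, as an engineer would, in place of code of your own. Each camera call takes 0.05 s, during which the arm holds its last target. There are 200 camera calls.

## Working session

There is one attempt and no reset: what is moved stays moved. The work goes in short steps, each a Python script; the robot and the scene stay as the last script left them, time stands still between calls to the robot, and variables do not carry over. Pictures are saved under pics/ and viewed, at most 14 in all, crops included, and the job is handed in when it is done.

```bash
ls; mkdir -p pics; cat > h.py <<'E'
from bench import *
import numpy as np, cv2
from scipy.spatial.transform import Rotation as R
def save(cam,name):
    im=read_camera(cam); cv2.imwrite('pics/'+name,im[:,:,::-1]); return im
def ray(cam,px,z,P=None):
    P=P or camera_params(cam); K=np.array(P['K']);T=np.array(P['camera_from_world'])
    d=T[:3,:3].T@np.linalg.solve(K,[px[0],px[1],1]); c=-T[:3,:3].T@T[:3,3]
    return c+d*(z-c[2])/d[2]
def proj(cam,p,P=None):
    P=P or camera_params(cam); K=np.array(P['K']);T=np.array(P['camera_from_world'])
    q=K@(T[:3,:3]@np.asarray(p)+T[:3,3]); return q[:2]/q[2]
E
python3 - <<'E'
from h import *
ims=[save(c,c+'0.png') for c in('top','scene')]
Z=dict(caddy=0,handle=.065,spout=.022,bay=.021,blue_bay=.021,rack=0,bar=.011,bowl=0,spent1=.021,kept1=.021,new1=.03,lantern=0,torch=.027,cup=0)
for n in Z:
  for c in('top','scene'):
    for r in tip_of(c,n)[:5]:
        if r['confidence']>.2: print(n,c,np.round(r['at']),round(r['confidence'],2),np.round(ray(c,r['at'],Z[n]),3)[:2])
for c in('top','scene','wrist'):
    T=np.array(camera_params(c)['camera_from_world']);print(c,-T[:3,:3].T@T[:3,3],T[2,:3])
print(read_tcp_rot(),read_eef_pos(),read_time_s())
E
```

```text
pics
caddy top [218. 220.] 0.91 [0.537 0.183]
caddy top [150. 290.] 0.74 [0.362 0.361]
caddy scene [345. 240.] 0.63 [0.54  0.181]
handle top [215. 213.] 0.57 [0.551 0.182]
handle scene [347. 229.] 0.66 [0.555 0.185]
spout top [216. 263.] 0.62 [0.427 0.186]
spout top [149. 288.] 0.21 [0.368 0.357]
spout scene [362. 203.] 0.97 [0.431 0.192]
bay top [218. 230.] 0.77 [0.51  0.182]
bay scene [350. 222.] 0.82 [0.5   0.181]
blue_bay top [220. 200.] 0.86 [0.59  0.176]
blue_bay scene [336. 254.] 0.62 [0.601 0.177]
rack scene [197. 224.] 0.52 [ 0.621 -0.179]
rack scene [249. 182.] 0.34 [ 0.449 -0.11 ]
bar top [216. 218.] 0.59 [0.542 0.188]
bar top [217. 190.] 0.53 [0.615 0.184]
bar scene [134. 196.] 0.7 [ 0.599 -0.366]
bowl top [333. 246.] 0.81 [ 0.462 -0.116]
bowl scene [250. 181.] 0.78 [ 0.441 -0.11 ]
spent1 top [219. 239.] 0.88 [0.489 0.179]
spent1 top [220. 201.] 0.68 [0.587 0.175]
spent1 top [208. 222.] 0.67 [0.533 0.206]
spent1 top [430. 189.] 0.62 [ 0.602 -0.372]
spent1 top [228. 222.] 0.56 [0.532 0.156]
spent1 scene [350. 217.] 0.64 [0.485 0.178]
spent1 scene [334. 225.] 0.52 [0.521 0.
[... 505 characters left out ...]
.603 -0.373]
lantern top [133. 165.] 0.59 [0.69  0.409]
lantern scene [429. 321.] 0.77 [0.684 0.413]
lantern scene [337. 250.] 0.71 [0.574 0.172]
torch top [444. 282.] 0.91 [ 0.364 -0.392]
torch top [215. 232.] 0.51 [0.505 0.188]
torch scene [166. 128.] 0.71 [ 0.359 -0.402]
cup top [149. 288.] 0.67 [0.366 0.366]
cup scene [433. 205.] 0.83 [0.358 0.362]
top [0.45880688 0.02411089 1.04934248] [ 0.08870955 -0.00881185 -0.99601856]
scene [1.28431756 0.30644324 1.05884526] [-0.58268079 -0.22854926 -0.77990277]
wrist [ 0.22898418 -0.61556408  0.37296588] [-0.31718183 -0.07510551 -0.94538609]
[ 9.93459148e-01  1.14188097e-01 -7.19306938e-06  7.36974399e-06] [ 0.1474546  -0.63307263  0.25026056] 1.5
```

View pics/top0.png

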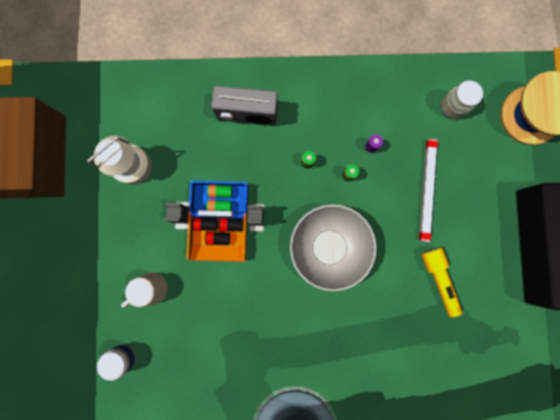

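View pics/scene0.png

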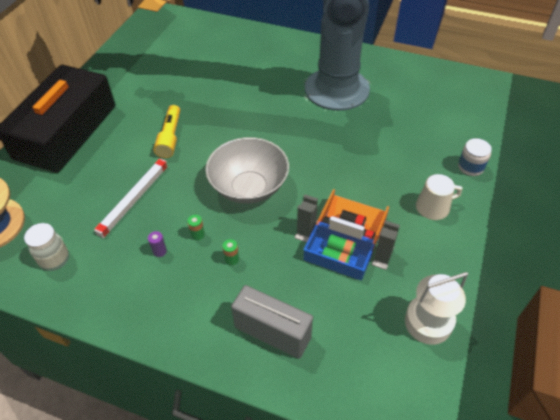

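The top view shows two green new cells at (309,158) and (352,171). The purple look-alike is at (375,143). In the bay there are three spent cells, at (205,224), (228,224) and (217,239). The caddy is at (218,220), the bowl at (333,247) and the bar at (429,190). The other look-alikes are white things (mug, jars), and the bar has no rival. Next I'll look closely with the wrist camera.

```bash
cat >> h.py <<'E'
def q(yaw,tilt=0,axis_y=None):
    "tool down, tool x at yaw; tilt = rotation (rad) about the world direction axis_y, applied after"
    r=R.from_euler('z',yaw)*R.from_quat([1,0,0,0])
    if tilt: r=R.from_rotvec(np.array(axis_y)*tilt)*r
    return r.as_quat()
E
python3 - <<'E'
from h import *
for yw in(-90,90):
  for p,t in(((.54,.182,.3),0),((.54,.182,.065),0),((.52,-.115,.22),0),((.52,-.115,.22),-50),((.68,-.06,.05),0),((.65,-.17,.05),0),((.54,.18,.101),0)):
    j=inverse_kinematics(p,q(np.radians(yw),np.radians(t),[0,1,0])); print(yw,p,t,None if j is None else np.round(j,2))
move_ptp([.47,-.1,.35],q(0)); 
move_ptp([.54,.08,.33],q(np.radians(90)))
P=camera_params('wrist');save('wrist','w1.png')
for n,z in dict(caddy=0,handle=.065,spout=.022,bay=.021,blue_bay=.021,rack=0).items():
    for r in tip_of('wrist',n)[:3]:
        if r['confidence']>.2: print(n,np.round(r['at']),round(r['confidence'],2),np.round(ray('wrist',r['at'],z,P),4)[:2])
print(read_time_s(), read_eef_pos())
np.save('P1.npy',P,allow_pickle=True)
E
```

```text
-90 (0.54, 0.182, 0.3) 0 [ 0.58  0.45 -1.24  1.7   0.44  1.31  2.4 ]
-90 (0.54, 0.182, 0.065) 0 [ 0.53  0.92 -1.25  1.88  0.99  1.14  2.04]
-90 (0.52, -0.115, 0.22) 0 [-0.94  0.56  1.39  1.95 -0.6   1.16 -2.45]
-90 (0.52, -0.115, 0.22) -50 [-0.43 -0.13  0.66  2.5   4.03  0.16 -0.67]
-90 (0.68, -0.06, 0.05) 0 [-0.77  1.25  1.36  1.67 -1.27  1.34 -2.31]
-90 (0.65, -0.17, 0.05) 0 [-0.62  1.24  1.36  1.7  -1.27  1.33 -2.13]
-90 (0.54, 0.18, 0.101) 0 [ 0.54  0.83 -1.25  1.87  0.88  1.14  2.1 ]
90 (0.54, 0.182, 0.3) 0 [ 0.53  0.41 -1.15  1.7   0.39  1.29 -0.7 ]
90 (0.54, 0.182, 0.065) 0 [ 0.37  0.7  -0.97  1.88  0.72  0.95 -0.94]
90 (0.52, -0.115, 0.22) 0 [ 0.64  0.24 -0.57  1.89  0.15  1.05  0.02]
90 (0.52, -0.115, 0.22) -50 [-0.43 -0.13  0.66  2.5   4.03  0.16  2.48]
90 (0.68, -0.06, 0.05) 0 [ 0.49  0.77 -0.65  1.61  0.54  0.96 -0.34]
90 (0.65, -0.17, 0.05) 0 [ 0.62  0.73 -0.59  1.64  0.48  0.92 -0.14]
90 (0.54, 0.18, 0.101) 0 [ 0.37  0.63 -0.96  1.87  0.62  0.98 -0.87]
caddy [283.  86.] 0.9 [0.5466 0.1836]
handle [285.  85.] 0.62 [0.5478 0.1808]
spout [190.  86.] 0.6 [0.4295 0.1822]
bay [255.  84.] 0.73 [0.5109 0.1842]
blue_bay [321.  92.] 0.79 [0.5935 0.1757]
5.1417 [0.54001808 0.07929057 0.33010306]
```

View pics/w1.png

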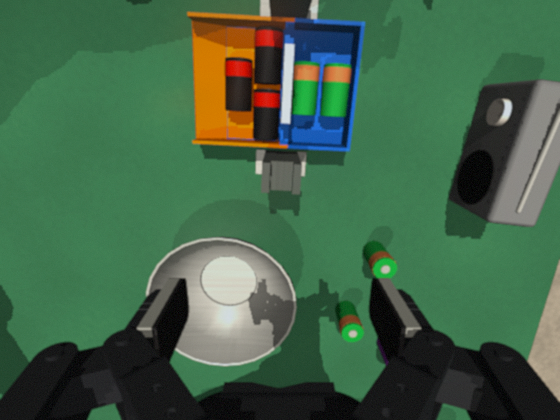

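The wrist view shows the caddy with its handle at (287,84) and the posts at (288,5) and (282,175). The spent cells are at (238,84), (268,55) and (266,115). The new green cells have their tops at (385,268) and (352,333), and the bowl is at (228,300). Next I'll fit the handle yaw and search for a reachable tipping direction.

```bash
python3 - <<'E'
from h import *
P=np.load('P1.npy',allow_pickle=True).item()
im=cv2.imread('pics/w1.png')[:,:,::-1].astype(int)
m=((im.min(2)>165)&(np.ptp(im,axis=2)<40)).astype(np.uint8)
m[:, :276]=0;m[:,303:]=0;m[:25]=0;m[140:]=0
n,l,s,c=cv2.connectedComponentsWithStats(m);k=1+s[1:,4].argmax();print(s[k],c[k])
ys,xs=np.nonzero(l==k)
W=np.array([ray('wrist',(x,y),.08,P)[:2] for x,y in zip(xs,ys)])
ctr,sz,a=cv2.minAreaRect((W*1000).astype(np.float32));print('tab',ctr,sz,a)
# bowl and cells
for nme,z in(('bowl',0),('new1',.03)):
    for r in tip_of('wrist',nme)[:3]: print(nme,r['at'],round(r['confidence'],2),ray('wrist',r['at'],z,P)[:2])
B=np.array([.458,-.114])
for f in range(-180,180,15):
  F=np.radians(f); cx=R.from_euler('z',F)
  for s in(-1,1):
    J=[]
    for t in(0,15,30,40,50):
      Rc=cx*R.from_euler('y',-np.radians(t))
      sp=np.r_[B,.11]+cx.apply([.03,0,0])
      h=sp-Rc.apply([-.116,0,-.043])
      o=(Rc*R.from_euler('z',s*np.pi/2)*R.from_quat([1,0,0,0])).as_quat()
      j=inverse_kinematics(h,o); J.append(j)
    if all(j is not None for j in J):
      J=np.array(J); print(f,s,'maxstep',np.abs(np.diff(J,axis=0)).max().round(2),'mid',J[2].round(2),'end',J[-1].round(2))
E
```

```text
[281  44  13  79 694] [287.10951009  82.49279539]
tab (549.406982421875, 180.8450164794922) (78.58138275146484, 9.62551212310791) 87.13422393798828
bowl [228.0, 280.0] 0.96 [ 0.4580649  -0.10772946]
new1 [349.1, 316.4] 0.96 [ 0.65080169 -0.15556184]
new1 [374.5, 259.6] 0.76 [ 0.68116961 -0.05601495]
new1 [390.0, 350.7] 0.51 [ 0.72280492 -0.22280794]
-180 -1 maxstep 0.31 mid [ 0.65  0.28 -0.57  1.98  0.18  1.46 -0.01] end [ 0.52  0.54 -0.51  1.73  0.22  1.82 -0.1 ]
-180 1 maxstep 2.72 mid [-0.93  0.66  1.39  2.04 -0.37  1.48 -2.44] end [-0.76  1.04  1.37  1.79 -0.4   1.85 -2.24]
-165 -1 maxstep 0.3 mid [ 0.65  0.28 -0.59  1.98  0.3   1.45  0.18] end [ 0.48  0.53 -0.54  1.76  0.38  1.82  0.05]
-165 1 maxstep 1.77 mid [-0.95  0.65  1.39  2.05 -0.28  1.39 -2.25] end [-0.77  0.81  1.15  1.82 -0.15  1.67 -2.32]
-150 -1 maxstep 0.33 mid [ 0.64  0.27 -0.6   2.    0.42  1.41  0.38] end [ 0.45  0.51 -0.58  1.8   0.53  1.78  0.21]
-150 1 maxstep 1.56 mid [ 0.48  0.24 -0.42  2.01  0.38  1.39 -2.73] end [-0.85  0.77  1.15  1.87 -0.03  1.53 -2.21]
-135 -1 maxstep 0.36 mid [ 0.63  0.25 -0.6   2.02 
[... 4083 characters left out ...]
  2.46]
135 -1 maxstep 0.26 mid [ 0.66  0.26 -0.5   1.99 -0.18  1.35 -0.56] end [ 0.66  0.51 -0.44  1.77 -0.24  1.67 -0.52]
135 1 maxstep 0.26 mid [ 0.8   0.29 -0.67  1.98 -0.14  1.35  2.53] end [ 0.81  0.55 -0.63  1.76 -0.17  1.66  2.54]
150 -1 maxstep 0.29 mid [ 0.66  0.27 -0.52  1.98 -0.07  1.41 -0.38] end [ 0.61  0.53 -0.46  1.73 -0.09  1.74 -0.39]
150 1 maxstep 0.29 mid [ 0.82  0.31 -0.71  1.97 -0.02  1.41  2.7 ] end [ 0.81  0.6  -0.73  1.72  0.    1.75  2.62]
165 -1 maxstep 0.31 mid [ 0.65  0.28 -0.55  1.97  0.06  1.45 -0.2 ] end [ 0.56  0.54 -0.49  1.72  0.07  1.8  -0.25]
165 1 maxstep 5.44 mid [-0.9   0.66  1.39  2.04 -0.47  1.55 -2.64] end [ 0.81  0.65 -0.83  1.71  0.18  1.83  2.72]
```

```bash
cat >> h.py <<'E'
RY=np.radians(-2.87); RK=np.array([.549,.181])
def cpose(F,t,sp):
    "tool pose for caddy yaw F, tilt t deg, spout at sp"
    Rc=R.from_euler('z',F)*R.from_euler('y',-np.radians(t))
    return sp-Rc.apply([-.116,0,-.043]),(Rc*R.from_euler('z',np.pi/2)*R.from_quat([1,0,0,0])).as_quat()
def rk(x,y,z): return np.r_[RK+R.from_euler('z',RY).apply([x,y,0])[:2],z]
E
python3 - <<'E'
from h import *
g=q(RY+np.pi/2)
move_ptp(rk(0,0,.2),g); move_gripper(.06)
movel(rk(0,0,.065),g,speed=.1); print(read_ft_force())
move_gripper(0,100); print('gap',read_finger_gap(),read_grasp_force(),read_eef_pos())
movel(rk(0,0,.225),g,speed=.12); print(read_ft_force(),read_ft_torque())
read_camera('top'); save('scene','s1.png')
for c in('top','scene'):
    print([(np.round(ray(c,r['at'],0),3)[:2],round(r['confidence'],2)) for r in tip_of(c,'bowl')[:2]] if 1 else 0)
print(read_time_s())
E
```

```text
[0.28519222 0.26424467 0.19008089]
gap 0.008677217968192319 97.74532198905945 [0.54944884 0.18098743 0.06544447]
[ 0.69300255 -0.123784   -7.60950698] [-0.03953164 -0.0380466  -0.01308901]
[(array([ 0.467, -0.108]), 0.71), (array([0.68 , 0.409]), 0.29)]
[(array([ 0.441, -0.111]), 0.62), (array([0.251, 0.159]), 0.6)]
10.0167
```

View pics/s1.png

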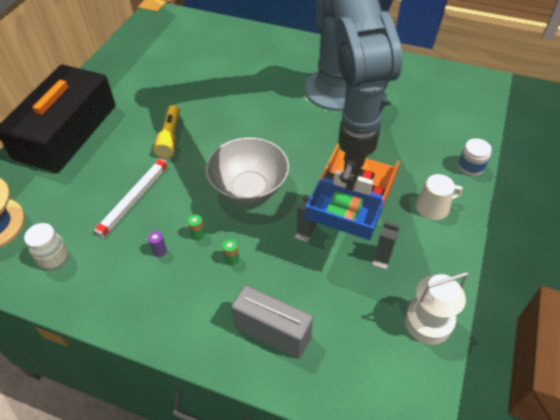

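The caddy is lifted level and the bowl at (248,180) is unmoved. Next I'll carry it to the bowl and tip.

```bash
python3 - <<'E'
from h import *
F=np.radians(80); cx=R.from_euler('z',F); B=np.array([.459,-.110])
sp=np.r_[B,0]+cx.apply([.03,0,0])
p,o=cpose(F,0,sp+[0,0,.19]); move_ptp(p,o)
p,o=cpose(F,10,sp+[0,0,.14]); movel(p,o,speed=.1)
for t,z in((20,.115),(30,.1),(40,.097),(50,.097)):
    p,o=cpose(F,t,sp+[0,0,z]); movel(p,o,speed=.05)
pause(.7); print(read_ft_force(),read_finger_gap())
save('top','t2.png')
save('scene','s2.png'); print(read_time_s())
a,b=cv2.imread('pics/t2.png'),cv2.imread('pics/s2.png')
cv2.imwrite('pics/c2.png',np.hstack([cv2.resize(a[150:350,180:420],(480,400)),cv2.resize(b[100:300,150:310],(320,400))]))
E
```

```text
[ 0.12689027  0.04628623 -4.10809483] 0.00871990129207971
14.85
```

View pics/c2.png

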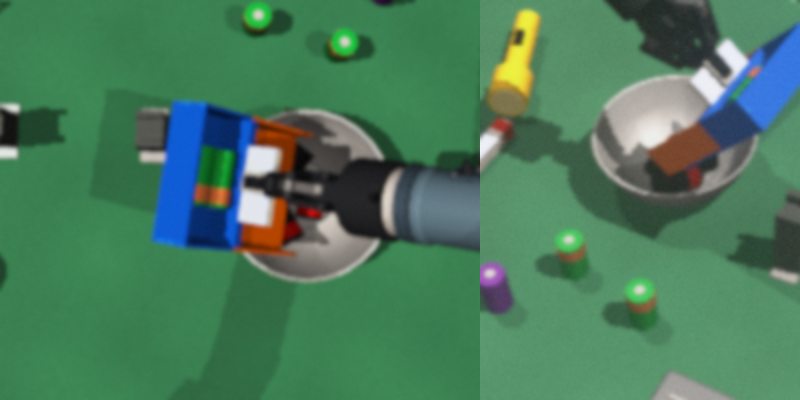

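Cells are in the bowl and the green pair stays in the blue bay. I'll raise the caddy, level it and check the bowl and table.

```bash
python3 - <<'E'
from h import *
F=np.radians(80); cx=R.from_euler('z',F); B=np.array([.459,-.110])
sp=np.r_[B,0]+cx.apply([.03,0,0])
for t,z in((50,.17),(0,.2)):
    p,o=cpose(F,t,sp+[0,0,z]); movel(p,o,speed=.12)
g=q(RY+np.pi/2)
move_ptp(rk(0,0,.225),g); pause(.3)
print(read_ft_force(),read_finger_gap(),read_eef_pos(),R.from_quat(read_tcp_rot()).as_euler('zyx'))
a=save('top','t3.png'); 
print([(np.round(r['at']),round(r['confidence'],2)) for r in tip_of('top','spent1')])
b=save('scene','s3.png'); print(read_time_s())
cv2.imwrite('pics/c3.png',np.hstack([cv2.resize(a[150:350,130:420],(480,400)),cv2.resize(b[100:300,200:400],(320,400))])[:,:,::-1])
E
```

```text
[-0.38815682 -0.68414428 -5.20217362] 0.008895367932917264 [0.54907057 0.1806197  0.22507913] [-1.52018953e+00  9.96770603e-05  3.14149643e+00]
[(array([323., 261.]), 0.88), (array([336., 248.]), 0.57)]
18.775
```

View pics/c3.png

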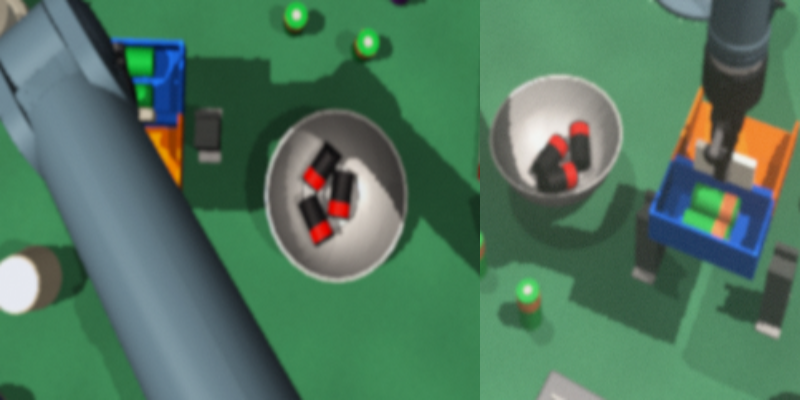

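All three spent cells are in the bowl and the orange bay is empty. I'll set the caddy back down and locate the new cells.

```bash
python3 - <<'E'
from h import *
g=q(RY+np.pi/2)
movel(rk(0,0,.11),g,speed=.12); f0=read_ft_force()
movel(rk(0,0,.0665),g,speed=.04); print(f0,read_ft_force(),read_ft_torque())
move_gripper(.03); movel(rk(0,0,.0655),g,speed=.04); move_gripper(.06); print(read_ft_force())
movel(rk(0,0,.25),g,speed=.2)
move_ptp([.60,-.03,.32],q(np.pi/2))
P=camera_params('wrist'); im=save('wrist','w4.png')
for n,z in dict(caddy=0,handle=.065,spout=.022,bowl=0,new1=.0305,spent1=.03,kept1=.021).items():
    for r in tip_of('wrist',n)[:3]:
        if r['confidence']>.2: print(n,np.round(r['at']),round(r['confidence'],2),np.round(ray('wrist',r['at'],z,P),4)[:2])
# green tops
hsv=cv2.cvtColor(im,cv2.COLOR_RGB2HSV); np.save('P4.npy',P,allow_pickle=True)
m=cv2.inRange(hsv,(50,170,110),(75,255,255)); n,l,s,c=cv2.connectedComponentsWithStats(m)
for k in range(1,n):
    if s[k,4]>100: print(s[k],c[k].round(1),np.round(ray('wrist',c[k],.061,P),3))
print(read_time_s())
E
```

```text
[ 0.09614602  0.57620032 -5.31840809] [-0.99008428  0.81893781 -4.64457185] [-0.02343106  0.06197378 -0.03357695]
[-0.14224352 -0.00796125 -0.11513566]
spout [154. 205.] 0.6 [ 0.4272 -0.0769]
spout [315. 263.] 0.47 [ 0.6523 -0.1647]
bowl [182. 221.] 0.9 [ 0.4567 -0.1075]
bowl [183. 236.] 0.65 [ 0.4558 -0.1313]
new1 [313. 261.] 0.84 [ 0.6489 -0.1571]
new1 [343. 194.] 0.7 [ 0.6848 -0.0579]
spent1 [182. 233.] 0.96 [ 0.4641 -0.1144]
spent1 [150. 207.] 0.89 [ 0.424  -0.0774]
spent1 [203. 220.] 0.61 [ 0.4956 -0.0955]
[276   0  28  19 472] [289.8   8.7] [0.609 0.149 0.061]
[337 186  26  26 412] [349.  198.3] [ 0.686 -0.054  0.061]
[304 264  24  22 309] [315.5 274.1] [ 0.649 -0.161  0.061]
24.4917
```

View pics/w4.png

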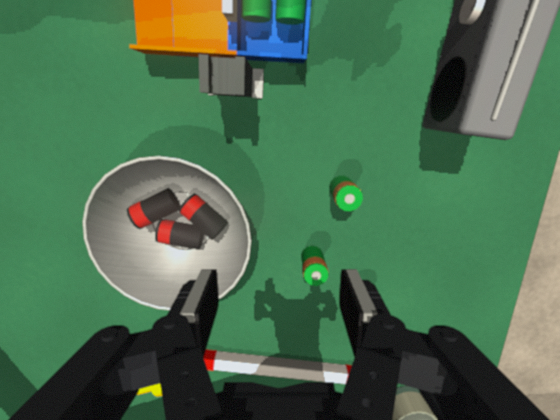

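The bowl is at (182,221) with three spent cells. The new cells have their tops at (349,198) and (315,274), and the purple one is out of view. I'll recheck the caddy pose, then move both cells.

```bash
cat >> h.py <<'E'
def tab():
    move_ptp([.54,.08,.33],q(np.pi/2)); P=camera_params('wrist'); im=read_camera('wrist').astype(int)
    m=((im.min(2)>165)&(np.ptp(im,axis=2)<40)).astype(np.uint8); m[:, :273]=0;m[:,305:]=0;m[:25]=0;m[140:]=0
    n,l,s,c=cv2.connectedComponentsWithStats(m);k=1+s[1:,4].argmax(); ys,xs=np.nonzero(l==k)
    W=np.array([ray('wrist',(x,y),.08,P)[:2] for x,y in zip(xs,ys)])
    return cv2.minAreaRect((W*1000).astype(np.float32)),im,P
E
python3 - <<'E'
from h import *
r,im,P=tab(); print(r)
cv2.imwrite('pics/w5.png',im[:,:,::-1].astype(np.uint8))
g=q(RY+np.pi/2)
for (x,y),yy in(((.684,-.057),.026),((.650,-.162),-.026)):
    move_ptp([x,y,.16],g); move_gripper(.085); movel([x,y,.045],g,speed=.12)
    move_gripper(0,40); print('gap',read_finger_gap(),read_ft_force())
    movel([x,y,.2],g,speed=.2); 
    move_ptp(rk(-.05,yy,.2),g); print(read_finger_gap(),read_ft_force()[2])
    movel(rk(-.05,yy,.09),g,speed=.12); movel(rk(-.05,yy,.0505),g,speed=.05); print(read_ft_force())
    move_gripper(.046); pause(.2); movel(rk(-.05,yy,.2),g,speed=.1)
r,im,P=tab(); print(r); cv2.imwrite('pics/w6.png',im[:,:,::-1].astype(np.uint8)); print(read_time_s())
E
```

```text
((549.0126342773438, 180.68641662597656), (79.01436614990234, 9.71784782409668), 87.19942474365234)
gap 0.03263006939539444 [1.4698697  0.40424152 2.85331289]
0.03306831085162898 -0.862431471550374
[-6.60815287 -4.72437774 14.27508398]
gap 0.032983797103918785 [-1.11910025  0.59716287  2.91045855]
0.0328555931150661 -1.246438742852411
[-1.50194433 -0.34080548 -1.48247824]
((554.402587890625, 180.73828125), (79.22151184082031, 9.67074203491211), 86.79216003417969)
45.1417
```

View pics/w6.png

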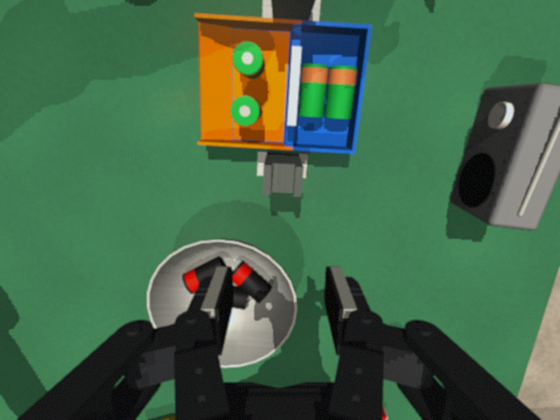

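Both new cells stand in the orange bay, with tops at (248,57) and (245,110), but the caddy shifted about 5 mm in +x. I'll take it by the handle and put it back.

```bash
python3 - <<'E'
from h import *
g=q(np.radians(-3.2)+np.pi/2); g2=q(RY+np.pi/2)
a=np.array([.5543,.1807]); b=np.array([.5492,.1807])
move_ptp(np.r_[a,.15],g); move_gripper(.028); movel(np.r_[a,.067],g,speed=.08); print(read_ft_force())
move_gripper(0,60); print(read_finger_gap())
movel(np.r_[a,.0695],g,speed=.02); movel(np.r_[b,.0695],g2,speed=.02); movel(np.r_[b,.0672],g2,speed=.02); print(read_ft_force())
move_gripper(.028); print(read_ft_force()); movel(np.r_[b,.2],g2,speed=.1)
r,im,P=tab(); print(r); cv2.imwrite('pics/w7.png',im[:,:,::-1].astype(np.uint8))
# bar
move_ptp([.60,-.25,.35],q(np.pi/2)); P=camera_params('wrist'); im=save('wrist','w8.png')
print('bar w',[(r['at'],round(r['confidence'],2),ray('wrist',r['at'],.011,P)[:2].round(4)) for r in tip_of('wrist','bar')[:2]])
read_camera('top'); print('bar t',[(r['at'],round(r['confidence'],2),ray('top',r['at'],.011)[:2].round(4)) for r in tip_of('top','bar')[:3]])
np.save('P8.npy',P,allow_pickle=True)
print(read_time_s())
w7=cv2.imread('pics/w7.png')[0:170,170:390]; cv2.imwrite('pics/c8.png',np.hstack([cv2.resize(im[:,:,::-1],(480,360)),cv2.resize(w7,(320,360))]))
E
```

```text
[-0.66639739 -0.05736456  0.46164242]
0.009158916553934394
[-0.20216572  0.43144691 -1.94262838]
[ 0.73647031 -0.4310369   0.02754588]
((549.4693603515625, 181.13702392578125), (78.52930450439453, 9.666699409484863), 87.19579315185547)
bar w []
bar t [([427.4, 190.6], 0.56, array([ 0.6007, -0.3692]))]
52.75
```

View pics/c8.png

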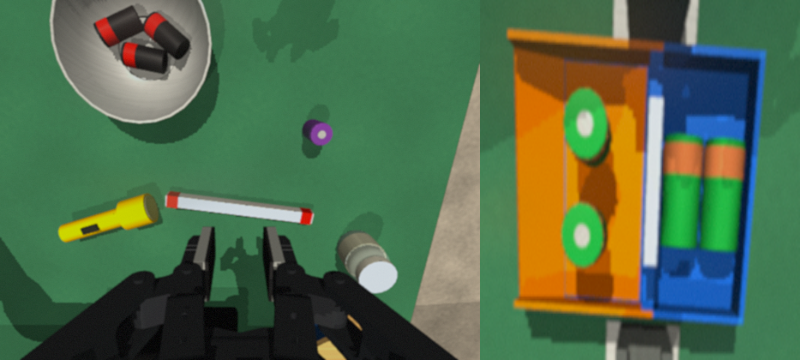

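The caddy is back in place (tab at 549.5, 181.1 mm). In the left crop the bar runs from (166,200) to (314,217). I'll fit it and place it across the posts.

```bash
python3 - <<'E'
from h import *
P=np.load('P8.npy',allow_pickle=True).item()
im=cv2.imread('pics/w8.png')[:,:,::-1].astype(int); 
m=((im.min(2)>150)|((im[:,:,0]>150)&(im[:,:,1]<80)&(im[:,:,2]<80))).astype(np.uint8)
M=np.zeros_like(m);M[215:268,186:372]=1; m*=M
m=cv2.morphologyEx(m,cv2.MORPH_CLOSE,np.ones((5,5)))
n,l,s,c=cv2.connectedComponentsWithStats(m);k=1+s[1:,4].argmax();print(s[k])
ys,xs=np.nonzero(l==k); W=np.array([ray('wrist',(x,y),.022,P)[:2] for x,y in zip(xs,ys)])
(ctr,sz,a)=cv2.minAreaRect((W*1000).astype(np.float32)); print(ctr,sz,a)
if sz[0]<sz[1]: a-=90
x,y=np.array(ctr)/1000; al=np.radians(a)
if al<-np.pi/2: al+=np.pi
print(al, sz)
assert abs(max(sz)-270)<12 and abs(al)<.4
g=q(al); move_ptp([x,y,.12],g); move_gripper(.06); movel([x,y,.026],g,speed=.08); print(read_ft_force())
move_gripper(0,80); print('gap',read_finger_gap(),read_ft_force())
movel([x,y,.25],g,speed=.15); print(read_ft_force(),read_ft_torque())
move_ptp([.52,-.05,.26],q(np.pi/4)); 
B=[.5493,.181]; g2=q(RY+np.pi/2)
move_ptp([*B,.2],g2); pause(.3)
P=camera_params('wrist'); save('wrist','w9.png'); save('scene','s9.png'); print(read_finger_gap(),read_time_s())
a_=cv2.imread('pics/w9.png');b_=cv2.imread('pics/s9.png')[150:330,250:430]
cv2.imwrite('pics/c9.png',np.hstack([cv2.resize(a_,(480,360)),cv2.resize(b_,(320,360))]))
E
```

```text
[ 193  228  173   34 2251]
(603.0068359375, -368.16680908203125) (23.402389526367188, 267.3245849609375) 82.45765686035156
-0.1316387211020717 (23.402389526367188, 267.3245849609375)
[-0.27285227  0.75251484  0.20698641]
gap 0.019529371421804154 [-0.29142061  0.09236432  3.57984512]
[ 0.58730027 -0.31508915 -3.46975866] [-0.00553037  0.03438093 -0.00623207]
0.019821745000288854 60.5167
```

View pics/c9.png

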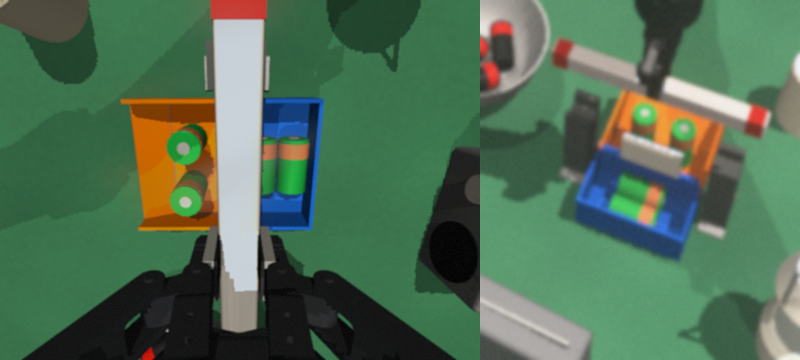

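The bar is level over the posts and along the rack. I'll lower it in small steps and watch the force.

```bash
python3 - <<'E'
from h import *
B=[.5493,.181]; g2=q(RY+np.pi/2)
f0=np.array(read_ft_force())
movel([*B,.135],g2,speed=.1)
for z in(.131,.128,.125,.122,.119,.117,.116):
    movel([*B,z],g2,speed=.02); f=np.array(read_ft_force())-f0; print(z,f.round(1))
    if f[2]>6: break
P=camera_params('wrist'); a=save('wrist','w10.png'); b=save('scene','s10.png')[150:330,250:430]
cv2.imwrite('pics/c10.png',np.hstack([cv2.resize(a,(480,360)),cv2.resize(b,(320,360))])[:,:,::-1]); print(read_time_s())
E
```

```text
0.131 [-1.3  0.6  1.3]
0.128 [-0.5  0.3  0.6]
0.125 [-0.   0.4  0.7]
0.122 [-0.4  0.2  0.5]
0.119 [-0.9  0.7 -0.4]
0.117 [-0.5  1.2 -0.4]
0.116 [-3.3 -1.7  8.5]
63.4667
```

View pics/c10.png

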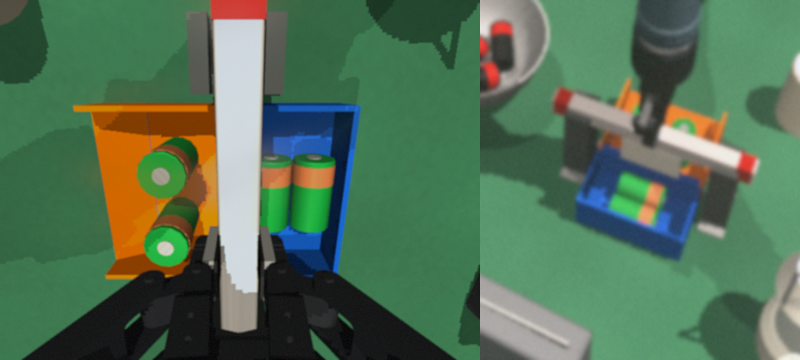

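Contact came exactly at seating height with the bar in both notches. I'll release, retreat and check.

```bash
python3 - <<'E'
from h import *
B=[.5493,.181]; g2=q(RY+np.pi/2)
move_gripper(.04); movel([*B,.25],g2,speed=.1); 
move_ptp([.54,.08,.35],q(np.pi/2)); P=camera_params('wrist'); a=save('wrist','w11.png')
move_ptp([.45,-.1,.40],q(0)); move_j([1.244,.383,.044,1.598,-.018,1.161,-.05]); pause(.5)
b=save('scene','s11.png'); save('top','t11.png'); print(read_time_s())
im=a.astype(int); m=((im.min(2)>150)|((im[:,:,0]>150)&(im[:,:,1]<80)&(im[:,:,2]<80))).astype(np.uint8)
M=np.zeros_like(m);M[:215,265:318]=1
ys,xs=np.nonzero(m*M); W=np.array([ray('wrist',(x,y),.112,P)[:2] for x,y in zip(xs,ys)])
print(cv2.minAreaRect((W*1000).astype(np.float32)))
cv2.imwrite('pics/c11.png',np.hstack([cv2.resize(a,(400,300)),cv2.resize(b,(400,300))])[:,:,::-1])
E
```

```text
69.7083
((549.78173828125, 152.1640625), (213.4188995361328, 50.62398910522461), 89.29952239990234)
```

View pics/c11.png

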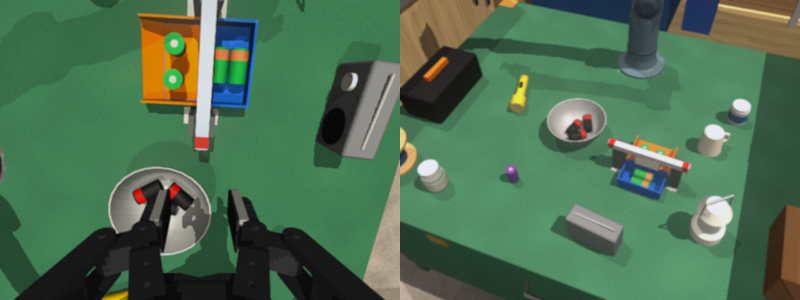

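The bar sits over the handle and all cells are in place. One numeric check on how well the bar is centred, then I'll hand in.

```bash
python3 - <<'E'
from h import *
for c,f in(('top','t11'),('scene','s11')):
    im=cv2.imread(f'pics/{f}.png')[:,:,::-1].astype(int)
    m=((im[:,:,0]>140)&(im[:,:,1]<80)&(im[:,:,2]<80)).astype(np.uint8)
    n,l,s,cc=cv2.connectedComponentsWithStats(m)
    for k in range(1,n):
        w=ray(c,cc[k],.108)
        if s[k,4]>15 and abs(w[0]-.55)<.06 and abs(w[1]-.18)<.2: print(c,cc[k].round(),w.round(3),s[k,4])
E
```

```text
top [161. 211.] [0.556 0.301 0.108] 63
top [265. 213.] [0.543 0.057 0.108] 68
top [198. 222.] [0.528 0.214 0.108] 77
top [238. 235.] [0.494 0.121 0.108] 63
scene [296. 198.] [0.541 0.056 0.108] 39
scene [399. 232.] [0.554 0.301 0.108] 48
```

```bash
python3 -c "
from bench import *
print(sign_off())"
```

```text
the job is handed in; nothing more can be done
None
```

The job is handed in: the three spent cells are in the bowl, both green cells stayed in the blue bay, the caddy is back between the posts with the two new cells standing in the orange bay (I nudged it back after it shifted 5 mm), and the bar is down in both notches about 2 mm off centre.

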